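# Hold the dusting stencil over the glazed cake

## Robot

A 6-joint arm with a two-finger parallel gripper is mounted at the origin on the work surface. World frame = base frame: x ahead of the robot, y to its left, z up, the work surface at z = 0. Lengths are in m, angles in rad, forces in N, time in s.
With the tool pointing down it reaches from about 0.35 to 0.85 m from the base axis. Payload 8.1 kg.
Tool frame: the origin (TCP) lies between the finger pads, 19 mm behind the fingertips; this is the grasp point; z points along the fingers, y is the line along which they close (so a half turn about z gives the same grasp; the last joint's range is limited). The gripper opens to 93 mm and grips with 3 to 60 N. Pads are 15 mm wide; open, the fingers measure 128 mm over their backs; the gripper's body (75 mm by 188 mm) begins 65 mm behind the grasp point.
Start: joints at [-1.346, 0.13, 1.488, -0, 1.523, -0.085], TCP at [0.183, -0.571, 0.237] pointing down, gripper open.
Joint ranges: [-2.96, 2.96], [-0.89, 2.26], [0.02, 2.5], [-1.34, 4.48], [0, 2.73], [-2.66, 2.66]. Speed limits (rad/s): [2.39, 2.39, 2.79, 3.14, 3.14, 3.14].

## Interface

Orientations are given as a rotation vector (axis times angle).
In Python, from plant import robot gives the robot as it stands.
- The arm moves only by the tool apply_moves, never from a script. Its arguments are lists of equal length, an entry for each row: "delta_pos": the shift along the tool's x, y, z in cm, a list of three; "twist": the turn about the tool's z in rad. A call has 1 to 8 rows; each row shifts and turns the commanded pose from where the row before left it, along the tool's axes as they then stand; what a row does not reach is not made up. A row lasts 1/8 s, in which the tool goes at most 62.5 mm and 10.7 degrees, less where a joint would pass 70% of its speed; a pose out of reach is approached as far as the arm can. A call with a gripper value outside its range is refused whole. "gripper" is the finger opening in cm, from 0 to 9.3, set as the call begins (left out, the last holds). The fingers move at their own pace and stop on an object; "squeeze" is the grip in N (left out, the last holds). Time passes only in rows, so rows that do not move let the fingers close. It gives the time, the measured TCP pose, the force, the opening and the grip force at its end, in the units of the state.
- robot.read_state(): the state, without advancing time (a new reading comes with each control period).
- robot.read_camera(name): name is "side" or "top" or "wrist"; returns a dict with "frame" (420x560x3 uint8, red, green, blue), "vertical_fov" (degrees; the focal length in pixels is half the picture's height over the tangent of half this angle, whatever the lens; pixels are square), "cx", "cy" (the principal point, pixels), "R" (3x3) and "t" (3): a world point X has camera coordinates R X + t. Camera axes: x right, y down, z forward; pixel columns grow to the right and rows downward; lengths in m; the calibration is good to about 2 mm. A picture is of the moment at which its call begins. There is no depth.
- robot.close_job(): hands the job in; it is judged then, once.
The state is a dict: "t": time; "q": joint angles; "dq": joint speeds; "joint_torque": joint torques, N m; "tool_pos": TCP position; "orientation": TCP orientation; "force": force on the tool from outside, world axes, zero at the start; "wrist_torque": the same for the moment, N m; "opening": finger opening in m; "gripper_force": force on a finger pad.
Only numpy, scipy, OpenCV 4.12 (cv2) and the standard library are available. Lean on these libraries where they do the work, as an engineer would, in place of code of your own. Each camera call takes 0.05 s, during which the arm holds its last target. There are 200 camera calls.

## Task

Get the cake ready for dusting: pick up the rectangular stencil by its upright grip, lift it over the caddy of jars and hold it level about a centimetre above the rectangular cake, centred on it and square with it. The glaze is fresh, so nothing may touch the cake, and nothing else on the counter may be knocked or shifted. Finish with the stencil still in the gripper, hovering steadily there, so that a colleague can shake the sugar through it.

Things in the scene. Friction and masses are not known exactly. Their poses are not given: they have to be found in the camera images.
- stencil: Rectangular bare-steel dusting stencil, flat on the counter left or right of the caddy: 190 (x) by 130 (y) by 3 mm plate with diamond lattice cut-out, 0.15 to 0.31 kg. Origin: centre of its underside, z up. Past the middle of its short -x edge, which starts towards the robot (yaw within 0.3 rad of 0), stands a black grip block 14 (x) by 46 (y) mm, 4 to 50 mm above the underside.
- stencil_grip (a point): Middle of the stencil's grip block, where to pinch it across its 14 mm thickness (along the stencil's x): 118 mm from the stencil's centre along its -x, 32 mm above its underside. A TCP here leaves the fingertips 10 mm above the plate.
- cake: Rectangular chocolate layer cake with cream stripes in its sides and a smooth dark glaze on top, 170 (x) by 110 (y) by 45 mm, 0.9 kg, loose on the oak board. Origin: centre of its underside, 40 mm above the counter; x along its length, within 0.4 rad of the world's x. It is not exactly centred on or square with the board.
- cake_top (a point): Centre of the cake's top face, 85 mm above the counter; axes as the cake's.
- board: Footed oak serving board under the cake, 230 (x) by 170 (y) mm, top 40 mm above the counter, loose, 1.2 kg. Origin: centre of its underside. It stands on the other side of the caddy from the stencil.
- caddy: Open wooden caddy 300 (x) by 100 (y) by 70 mm with four glass jars in a row, fixed in it; the jars' aluminium lids reach 144 mm above the counter. 2.4 kg, loose. Origin: centre of its underside. It stands lengthwise between stencil and cake.
- dredger: Aluminium sugar shaker with a side handle, 68 mm across, 104 mm high, loose bystander. Origin: centre of its underside.
- plates: Stack of four white plates with a thin blue line round the well, 160 mm across, 37 mm high, loose bystander. Origin: centre of its underside.
- round_stencil: A round steel stencil, 140 mm across and 3 mm thick, with a like grip reaching 50 mm high: made for tarts, not wanted here. Loose bystander. Origin: centre of its underside.
Things that resemble listed ones, but are neither listed nor needed, are in the scene too. Of the things like the cake, leave any that is green, orange or purple; of the rest the larger one is meant.

How it is judged:
On the way, in this order (a step that is already met when the one before it is completed fails the run):
1. the stencil is lifted off the counter in the gripper (height (world z) of stencil above 0.02 m and contact force between stencil and the fingers above 0.5 N), for 0.1 s.
2. the stencil crosses the line of the caddy above the jars' lids (y of stencil in the frame of caddy between -0.06 and 0.06 m and z of stencil in the frame of caddy above 0.144 m and contact force between stencil and the fingers above 0.5 N), for 0.04 s.
At the end, for the whole second after the job is handed in: The stencil is held by the gripper alone, still and level (within 0.06 rad), its underside 3 to 20 mm above the cake's top, its centre within 8 mm of the cake's centre along and across the cake, its length parallel to the cake's within 0.07 rad; cake and board have not moved (contact force between stencil and the fingers above 0.5 N and z of stencil in the frame of cake_top between 0.003 and 0.02 m and x of stencil in the frame of cake_top between -0.008 and 0.008 m and y of stencil in the frame of cake_top between -0.008 and 0.008 m and angle between the x axis of stencil and the x axis of cake, either way round below 0.07 rad and angle between stencil's own z axis and vertical below 0.06 rad and linear speed of stencil below 0.02 m/s and angular speed of stencil below 0.15 rad/s and contact force between stencil and cake below 0.1 N and contact force between stencil and board below 0.1 N and contact force between stencil and caddy below 0.1 N and distance of each of cake, board from where it was at the start of the episode below 0.004 m); the arm keeps its last pose, push and grip.
It fails at once if the stencil or the robot touches the cake (contact force between any of stencil, the arm, the fingers and cake above 0.2 N).
It fails at once if the stencil or the robot knocks the caddy (contact force between any of stencil, the arm, the fingers and caddy above 1 N or distance of caddy from where it was at the start of the episode above 0.005 m).
It fails at once if the board, the shaker, the plates or the round stencil is shifted (distance of board from where it was at the start of the episode above 0.005 m or distance of any of dredger, plates, round_stencil from where it was at the start of the episode above 0.01 m).
It also fails if it takes over 43 s, if anything falls off the work surface, if the arm or the gripper's body presses on something with over 40 N, if the wrist force passes 120 N, or if a joint passes its speed limit or range.

## Working session

There is one attempt and no reset: what is moved stays moved. The work goes in short steps, Python scripts to look and compute and a tool call to move; the robot and the scene stay as the last step left them, time stands still between calls to the robot, and variables do not carry over. Pictures are saved under pics/ and viewed, at most 10 in all, crops included, and the job is handed in when it is done.

Besides the shell and the picture viewer there is one more tool, called as name([rows], argument=value, ...), one row to a line, values as JSON. apply_moves: Moves the arm, as the interface text tells. Its arguments: {"type":"object","properties":{"delta_pos":{"type":"array"},"twist":{"type":"array"},"gripper":{"type":"number"},"squeeze":{"type":"number"}},"required":["delta_pos","twist"]}

```bash
mkdir -p pics; python3 - <<'E'
from plant import robot
import cv2,pickle
d={}
for n in("top","side"):
    c=robot.read_camera(n);d[n]=c
    cv2.imwrite(f"pics/{n}0.png",cv2.cvtColor(c["frame"],cv2.COLOR_RGB2BGR))
    print(n,c["vertical_fov"],c["cx"],c["cy"],c["R"],c["t"],c.keys())
pickle.dump(d,open("c0.pkl","wb"))
s=robot.read_state();print(s)
E
```

```text
top 44.556710400975234 281.11539294951325 208.5658876373213 [[ 0.01585072 -0.99961609  0.02272513]
 [-0.99040468 -0.01881716 -0.13691053]
 [ 0.13728559 -0.02033694 -0.99032271]] [-0.02629502  0.54505276  1.83026849] dict_keys(['frame', 'vertical_fov', 'cx', 'cy', 'R', 't'])
side 56.59152585526547 277.9605867103164 212.46456946651733 [[-0.75782702 -0.652258   -0.0160532 ]
 [-0.5077485   0.60502283 -0.61330159]
 [ 0.40974342 -0.45662553 -0.78968567]] [0.40115629 0.30646746 1.26188689] dict_keys(['frame', 'vertical_fov', 'cx', 'cy', 'R', 't'])
{'t': 0.1, 'q': array([-1.34640295e+00,  1.31092399e-01,  1.48917298e+00, -3.41644235e-05,
        1.52296476e+00, -8.54197893e-02]), 'dq': array([-0.00078916, -0.0014697 , -0.00124971,  0.00198151, -0.00128994,
        0.0006674 ]), 'joint_torque': array([ 8.98856142e-04, -5.61344039e+01, -4.93094122e+01,  7.70580629e-02,
        2.92105781e-02, -4.94275230e-05]), 'tool_pos': array([ 0.18282097, -0.57097166,  0.23648684]), 'orientation': array([-3.10236301e+00, -4.84460323e-01,  2.31940050e-04]), 'force': array([ 0.194469  , -0.18992662, -0.2141511 ]), 'wrist_torque': array([-0.01812795, -0.03475535, -0.04115361]), 'gripper_force': 0.0, 'opening': 0.09285712242903606}
```

View pics/top0.png

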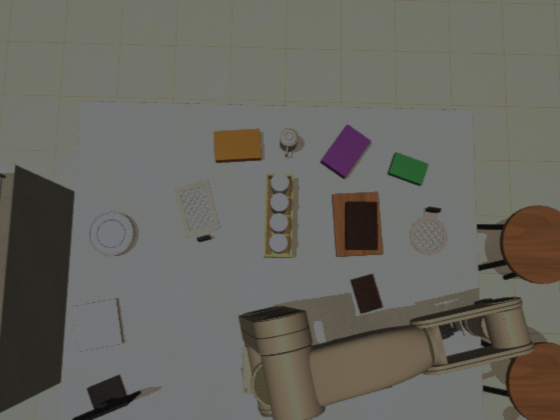

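View pics/side0.png

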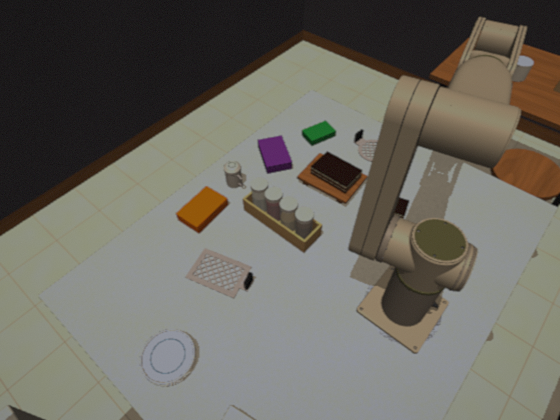

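View crop.

The top view shows the stencil at (197,208) with its grip at (204,239), the caddy at (279,215), and the cake on its board at (361,226). The small dark cake at (367,293) is a decoy. The side view agrees, and the robot starts on the right, with the cake side nearest it.

```bash
python3 - <<'E'
import cv2,pickle,numpy as np
d=pickle.load(open("c0.pkl","rb"))
f=d["top"]["frame"][:,:,::-1]
a=f[172:262,170:225];b=f[172:262,325:390]
r=lambda i:cv2.resize(np.clip(i*1.6,0,255).astype(np.uint8),None,fx=6,fy=6,interpolation=cv2.INTER_CUBIC)
cv2.imwrite("pics/crop.png",np.hstack([r(a),r(b)]))
E
```

```text
(no output)
```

View pics/crop.png

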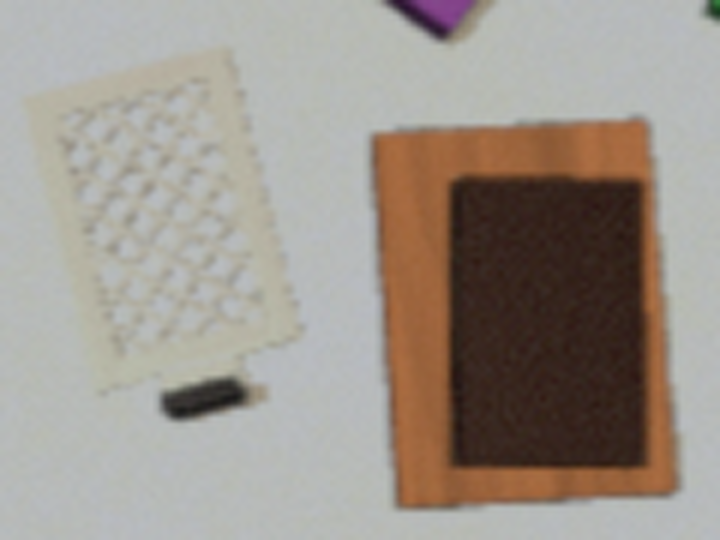

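```bash
cat >h.py <<'E'
import numpy as np,cv2
from scipy.spatial.transform import Rotation as Ro
from scipy.optimize import least_squares
def K(c):
    f=c["frame"].shape[0]/2/np.tan(np.radians(c["vertical_fov"])/2)
    return np.array([[f,0,c["cx"]],[0,f,c["cy"]],[0,0,1]])
def proj(c,P):
    q=(np.asarray(P,float)@c["R"].T+c["t"])@K(c).T
    return q[:,:2]/q[:,2:]
def plane(c,uv,z):
    uv=np.c_[np.atleast_2d(uv),np.ones(len(np.atleast_2d(uv)))]
    d=uv@np.linalg.inv(K(c)).T@c["R"]; o=-c["R"].T@c["t"]
    return o+d*((z-o[2])/d[:,2])[:,None]
def rectfit(c,uv,lx,ly,z,x0):
    """uv corners in order (+x+y),(+x-y),(-x-y),(-x+y)"""
    L=np.array([[1,1],[1,-1],[-1,-1],[-1,1]])*[lx/2,ly/2]
    def w(p):
        C,S=np.cos(p[2]),np.sin(p[2]); return np.c_[L@np.array([[C,S],[-S,C]])+p[:2],np.full(4,z)]
    r=least_squares(lambda p:(proj(c,w(p))-uv).ravel(),x0)
    return r.x,r.fun
def delta(s,target,yaw_y):
    """shift (cm, tool axes at present) and twist so that tool y lies along world angle yaw_y (mod pi)"""
    R=Ro.from_rotvec(s["orientation"]).as_matrix()
    dp=R.T@(np.array(target)-s["tool_pos"])*100
    a=np.arctan2(R[1,1],R[0,1]); t=(a-yaw_y+np.pi/2)%np.pi-np.pi/2  # tool z down: +twist lowers world yaw
    return dp.round(2),round(t,3)
E
python3 - <<'E'
from h import *
import pickle
d=pickle.load(open("c0.pkl","rb"));c=d["top"]
o=-.5+1/12
st=np.array([[27,98],[228,48],[302,330],[103,392]])/6+[170+o,172+o]
ck=np.array([[450,178],[643,178],[643,467],[450,467]])/6+[270+o,172+o]
bd=np.array([[373,134],[648,120],[678,492],[400,507]])/6+[270+o,172+o]
for n,u,a,b,z in(("st",st,.19,.13,.003),("cake",ck,.17,.11,.085),("board",bd,.23,.17,.04)):
    p,e=rectfit(c,u,a,b,z,[.5,0,0]);print(n,p.round(4),e.round(1))
    if n=="st": 
        g=p[:2]-.118*np.array([np.cos(p[2]),np.sin(p[2])]);print("grip",g, proj(c,[[*g,.05]]))
print("grip by px",plane(c,np.array([[204,395]])/6+[170+o,172+o],.04))
for n,u in(("caddyTL",(266,174)),("caddyBR",(293,257))):print(n,plane(c,u,.07))
for n,u in(("plates",(112,233)),("round",(428,235)),("dredger",(289,140))):print(n,plane(c,u,.02))
from plant import robot
s=robot.read_state();print(Ro.from_rotvec(s["orientation"]).as_matrix().round(3))
print(delta(s,[.44,-.2,.3],0))
E
```

```text
st [0.548  0.2935 0.2913] [-0.4 -0.1  0.  -0.9  0.8  0.9 -0.4  0.1]
grip [0.43500448 0.25962353] [[203.52704865 237.19258043]]
cake [ 0.4847 -0.2991  0.0015] [ 0.6 -0.  -0.9  0.5 -0.4  0.   0.7 -0.5]
board [ 0.4955 -0.2939  0.0713] [-0.1 -0.4  0.1 -0.4  0.3  0.3 -0.2  0.4]
grip by px [[0.43499503 0.26068948 0.04      ]]
caddyTL [[0.66595596 0.04046673 0.07      ]]
caddyBR [[ 0.36886078 -0.06091246  0.07      ]]
plates [[0.44675573 0.59503246 0.02      ]]
round [[ 0.46003683 -0.55891874  0.02      ]]
dredger [[ 0.80800017 -0.04261776  0.02      ]]
[[ 0.952  0.305 -0.   ]
 [ 0.305 -0.952  0.002]
 [ 0.    -0.002 -1.   ]]
(array([ 35.8, -27.5,  -6.3]), np.float64(-1.261))
```

apply_moves([
  [0,0,-1],
  [0,0,-1],
  [0,0,-1],
  [0,0,-1],
  [0,0,-1],
  [0,0,-1],
  [0,0,-1],
  [0,0,-1],
], twist=[-0.158,-0.158,-0.158,-0.158,-0.158,-0.158,-0.158,-0.155])

```text
t: 1.1
tool_pos: [0.1829, -0.5712, 0.3171]
orientation: [-2.215, -2.227, -0.001]
force: [1.0, -0.8, -0.6]
opening: 0.0927
gripper_force: 0.0
```

apply_moves([
  [4,3,0],
  [4.5,3.1,0],
  [4.5,3.1,0],
  [4.5,3.1,0],
  [4.5,3.1,0],
  [4.5,3,0],
  [0.5,0,0],
  [0,0,0],
], twist=[0,0,0,0,0,0,0,0])

```text
t: 2.1
tool_pos: [0.3667, -0.3014, 0.3172]
orientation: [-2.22, -2.222, 0.001]
force: [0.2, 0.3, 0.6]
opening: 0.093
gripper_force: 0.0
```

```bash
python3 - <<'E'
from h import *
from plant import robot
import pickle
c=robot.read_camera("wrist");pickle.dump(c,open("c1.pkl","wb"))
cv2.imwrite("pics/w1.png",c["frame"][:,:,::-1])
s=robot.read_state();print(s["t"],s["tool_pos"],delta(s,[.367,-.299,.317],0),-c["R"].T@c["t"],c["R"].round(2))
E
```

```text
2.15 [ 0.36645209 -0.30201928  0.31723244] (array([0.3 , 0.05, 0.02]), np.float64(-0.0)) [ 0.36722674 -0.23409354  0.46262395] [[ 1.    0.   -0.  ]
 [ 0.   -0.97  0.24]
 [-0.   -0.24 -0.97]]
```

View pics/w1.png

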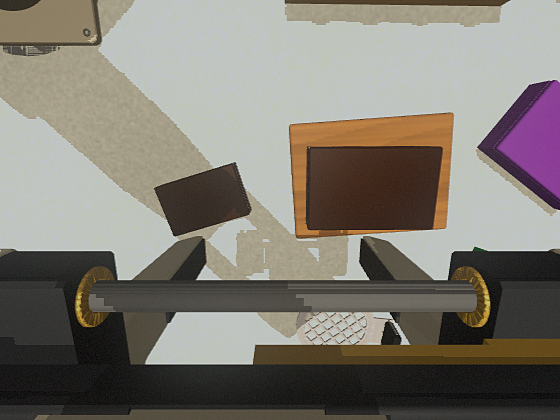

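The wrist view shows the cake at about (307–442, 146–230) on its board. The small dark decoy is at (203,198) and the caddy edge is at the top. I need the corners more precisely.

```bash
python3 - <<'E'
import pickle,numpy as np,cv2
c=pickle.load(open("c1.pkl","rb"));f=c["frame"][130:245,290:455,::-1]
g=np.clip(255*(f/255.)**.5,0,255).astype(np.uint8)
cv2.imwrite("pics/w1c.png",cv2.resize(g,None,fx=4.8,fy=4.8,interpolation=cv2.INTER_CUBIC))
E
```

```text
(no output)
```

View pics/w1c.png

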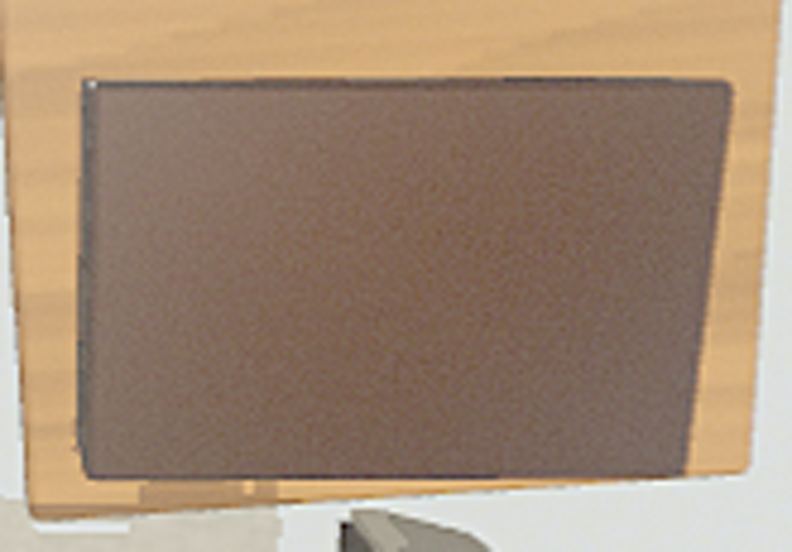

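The gamma-lifted crop shows the top-face corners at TL (94,85), TR (733,83), BR (685,477) and BL (93,477). The strip at x 80–94 is the cake's side.

```bash
python3 - <<'E'
from h import *
import pickle
c=pickle.load(open("c1.pkl","rb"))
o=.5/4.8-.5
u=np.array([[733,83],[685,477],[90,477],[94,85]])/4.8+[290+o,130+o]
print(rectfit(c,u,.17,.11,.085,[.48,-.3,0]))
print(rectfit(c,u,.17,.11,.082,[.48,-.3,0]))
b=np.array([[453,112.5],[446.5,228.5],[297,238.5],[290,125]])
print(rectfit(c,b,.23,.17,.04,[.48,-.3,0]))
from plant import robot
s=robot.read_state()
g=[.435,.26];print(delta(s,g+[.25],.291))
E
```

```text
(array([ 0.48494254, -0.30179778,  0.00473301]), array([ 1.34850104, -0.68146219,  0.76178928,  0.64916429, -1.38880031,
        1.05694718, -0.76733317, -0.58093345]))
(array([ 0.48587458, -0.3022373 ,  0.00498374]), array([ 0.76963928, -0.42345882,  0.32195622,  0.26012055, -0.8776411 ,
        0.69505775, -0.25304261, -0.29302897]))
(array([ 0.49535512, -0.29464798,  0.07420349]), array([ 2.49120855, -1.02178308,  1.13628177,  1.09599322, -1.52381168,
        1.57368091, -2.17989423, -0.71482629]))
(array([56.2 ,  6.85,  6.71]), np.float64(-0.291))
```

apply_moves([
  [4,0.8,0],
  [5.6,0.8,0],
  [5.6,0.8,0],
  [5.6,0.8,0],
  [5.6,0.8,0],
  [5.6,0.8,0],
  [5.6,0.7,0],
  [5.6,0.7,0],
], twist=[0,0,0,0,0,0,0,0], gripper=7)

```text
t: 3.15
tool_pos: [0.4296, 0.1309, 0.3174]
orientation: [2.224, 2.218, 0.0]
force: [1.6, 0.1, 0.7]
opening: 0.0699
gripper_force: 0.0
```

apply_moves([
  [5.0,0.3,0],
  [4,0,0],
  [0,0,1.5],
  [0,0,1.5],
  [0,0,1.5],
  [0,0,1.5],
  [0,0,0],
  [0,0,0],
], twist=[0,0,-0.1,-0.1,-0.091,0,0,0])

```text
t: 4.15
tool_pos: [0.4324, 0.2203, 0.2579]
orientation: [1.878, 2.518, 0.001]
force: [-0.0, -0.3, 0.2]
opening: 0.0699
gripper_force: 0.0
```

```bash
python3 - <<'E'
from h import *
from plant import robot
import pickle
c=robot.read_camera("wrist");pickle.dump(c,open("c2.pkl","wb"))
cv2.imwrite("pics/w2.png",np.clip(255*(c["frame"][:,:,::-1]/255.)**.7,0,255))
s=robot.read_state();print(s["t"],s["tool_pos"],delta(s,[.435,.26,.032],.291))
G=[[-7,-23],[7,-23],[7,23],[-7,23]]
C,S=np.cos(.291),np.sin(.291)
print(proj(c,[[.435+(a*C-b*S)/1e3,.26+(a*S+b*C)/1e3,.05] for a,b in G]))
E
```

```text
4.2 [0.43242967 0.22040276 0.25818548] (array([ 3.72,  1.35, 22.62]), np.float64(-0.001))
[[287.63697521 181.02894699]
 [299.19787786 181.00563207]
 [299.66503989 142.03749514]
 [287.72954941 142.06273111]][ WARN:0@0.847] global loadsave.cpp:1063 imwrite_ Unsupported depth image for selected encoder is fallbacked to CV_8U.
```

View pics/w2.png

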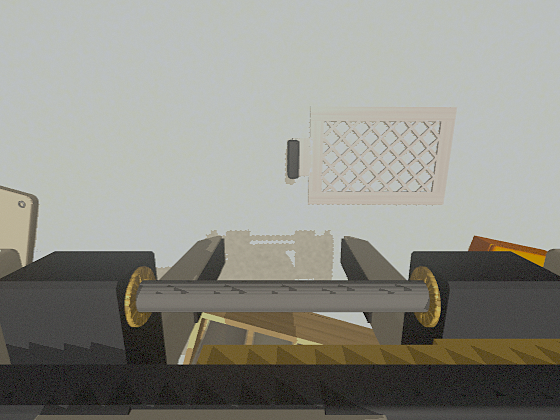

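The wrist view shows the grip at (287–299, 139–179), where I predicted it, and the plate corners at (309,107), (456,108), (443,205) and (308,203). The shadow and the edge of the caddy are at the bottom.

```bash
python3 - <<'E'
from h import *
from plant import robot
import pickle
c=pickle.load(open("c2.pkl","rb"))
u=np.array([[456,107.5],[443,204.5],[308,203.5],[309,107]])
p,e=rectfit(c,u,.19,.13,.003,[.55,.29,.29]);print(p,e.round(1))
g=p[:2]-.118*np.array([np.cos(p[2]),np.sin(p[2])]);print(g)
f=c["frame"].sum(2)[130:190,275:312]; m=f<250
y,x=np.nonzero(m);print("dark",x.min()+275,x.max()+275,y.min()+130,y.max()+130,x.mean()+275,y.mean()+130)
print(plane(c,[x.mean()+275,y.mean()+130],.045))
s=robot.read_state();print(delta(s,[*g,.033],p[2]))
E
```

```text
[0.54619236 0.29476642 0.28760463] [ 0.4 -0.7 -0.1  0.3 -0.8  1.1  0.4 -0.4]
[0.43303908 0.261295  ]
dark 287 298 138 178 292.5374449339207 158.74669603524228
[[0.43303782 0.26283702 0.045     ]]
(array([ 3.9 ,  1.2 , 22.52]), np.float64(0.002))
```

apply_moves([
  [2,0.6,0],
  [1.95,0.6,0],
  [0,0,4],
  [0,0,4],
  [0,0,4],
  [0,0,3],
  [0,0,2],
  [0,0,1],
], twist=[0,0,0,0,0,0,0,0])

```text
t: 5.2
tool_pos: [0.4316, 0.2622, 0.0765]
orientation: [-1.875, -2.52, 0.002]
force: [0.5, 0.2, 0.6]
opening: 0.0704
gripper_force: 0.0
```

apply_moves([
  [0,0,1.5],
  [0,0,1],
  [0,0,1],
  [0,0,0.6],
  [0,0,0.4],
  [0,0,0],
  [0,0,0],
], twist=[0,0,0,0,0,0,0])

```text
t: 6.08
tool_pos: [0.4324, 0.262, 0.0328]
orientation: [1.876, 2.52, 0.001]
force: [0.5, 0.5, -0.5]
opening: 0.0702
gripper_force: 0.0
```

apply_moves([
  [0,0,0],
  [0,0,0],
  [0,0,0],
  [0,0,0],
  [0,0,0],
  [0,0,0],
  [0,0,0],
  [0,0,0],
], twist=[0,0,0,0,0,0,0,0], gripper=0.5, squeeze=50)

```text
t: 7.08
tool_pos: [0.4322, 0.2618, 0.0325]
orientation: [1.876, 2.52, 0.0]
force: [1.2, 0.2, 0.0]
opening: 0.0137
gripper_force: 50.0
```

apply_moves([
  [0,0,-0.5],
  [0,0,-1.5],
  [0,0,-2.5],
  [0,0,-3.5],
  [0,0,-4],
  [0,0,-4],
  [0,0,-4],
  [0,0,-2.5],
], twist=[0,0,0,0,0,0,0,0])

```text
t: 8.07
tool_pos: [0.4325, 0.2621, 0.2611]
orientation: [1.875, 2.519, 0.005]
force: [0.2, 0.9, -1.6]
opening: 0.014
gripper_force: 50.0
```

apply_moves([
  [0,0,-1],
  [0,0,0],
  [0,0,0],
  [0,0,0],
  [0,0,0],
  [0,0,0],
], twist=[0.05,0.08,0.08,0.078,0,0])

```text
t: 8.82
tool_pos: [0.432, 0.2618, 0.268]
orientation: [2.216, 2.227, 0.001]
force: [0.8, -0.3, -2.4]
opening: 0.0136
gripper_force: 50.0
```

```bash
python3 - <<'E'
from h import *
from plant import robot
import pickle
d={n:robot.read_camera(n) for n in("wrist","side")};pickle.dump(d,open("c3.pkl","wb"))
w=d["wrist"]["frame"][60:300,230:500,::-1];s_=d["side"]["frame"][160:340,150:350,::-1]
a=cv2.resize(w,(540,480));b=cv2.resize(s_,(260,234))
im=np.zeros((480,800,3));im[:,:540]=a;im[:234,540:]=b
cv2.imwrite("pics/w3.png",(255*(im/255.)**.6).astype(np.uint8))
s=robot.read_state();print(s["t"],s["tool_pos"],s["force"],s["wrist_torque"],s["opening"],delta(s,[.367,-.3,.25],0.003))
E
```

```text
8.925 [0.43205676 0.26183691 0.26770416] [-0.19149979  0.69269403 -1.23390094] [-0.0200445   0.09617246 -0.00560653] 0.01367393270925872 (array([-56.16,  -6.74,   1.76]), np.float64(0.001))
```

View pics/w3.png

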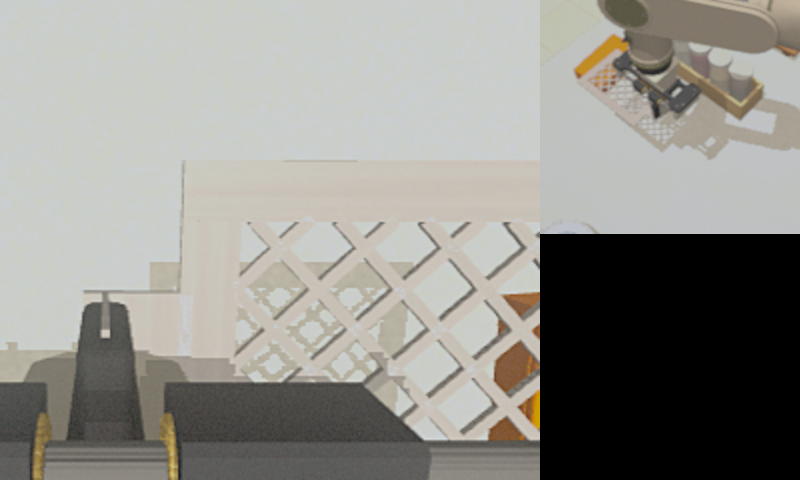

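The stencil is lifted and looks level. Its near corner is at about (321,140) in the full frame, with its edge horizontal. Next I'll cross the caddy.

apply_moves([
  [-1,0,0],
  [-2,-0.2,0],
  [-3,-0.4,0],
  [-4,-0.5,0],
  [-4.5,-0.6,0],
  [-4.5,-0.6,0],
  [-4.5,-0.6,0],
  [-4.5,-0.6,0],
], twist=[0,0,0,0,0,0,0,0])

```text
t: 9.93
tool_pos: [0.3969, -0.0205, 0.2675]
orientation: [2.218, 2.224, 0.0]
force: [1.0, 0.2, -2.0]
opening: 0.0138
gripper_force: 50.0
```

apply_moves([
  [-4.5,-0.6,0],
  [-4.5,-0.6,0],
  [-4.5,-0.6,0],
  [-4.5,-0.6,0],
  [-4,-0.5,0],
  [-3,-0.4,0],
  [-2,-0.3,0],
  [-1,-0.2,0],
], twist=[0,0,0,0,0,0,0,0])

```text
t: 10.92
tool_pos: [0.36, -0.2992, 0.2673]
orientation: [-2.219, -2.223, 0.0]
force: [-0.3, -1.3, -2.4]
opening: 0.0139
gripper_force: 50.0
```

apply_moves([
  [0,0,1],
  [0,0,2],
  [0,0,3],
  [0,0,2],
  [0,0,1],
  [0,0,0.5],
  [0,0,0],
  [0,0,0],
], twist=[0,0,0,0,0,0,0,0])

```text
t: 11.92
tool_pos: [0.3612, -0.2987, 0.1733]
orientation: [2.217, 2.224, 0.0]
force: [-1.0, -0.8, -1.5]
opening: 0.0138
gripper_force: 50.0
```

```bash
cat >look.py <<'E'
from h import *
from plant import robot
import pickle,sys
n=sys.argv[1]
d={k:robot.read_camera(k) for k in("top","side","wrist")};pickle.dump(d,open(f"c{n}.pkl","wb"))
def crop(c,p,w,h,f):
    u,v=proj(c,[p])[0].astype(int);x,y=max(u-w//2,0),max(v-h//2,0)
    return cv2.resize(c["frame"][y:y+h,x:x+w,::-1],(w*f,h*f),interpolation=cv2.INTER_CUBIC),(x,y)
P=[.47,-.3,.12]
a,o1=crop(d["top"],P,66,66,6);b,o2=crop(d["side"],P,100,99,4)
w=cv2.resize(d["wrist"]["frame"][:,:,::-1],(266,200))
print("offs",o1,o2)
im=np.zeros((600,796,3));im[:396,:396]=a;im[:396,396:]=b;im[400:,:266]=w
cv2.imwrite(f"pics/l{n}.png",(255*(im/255.)**.6).astype(np.uint8))
s=robot.read_state();print(s["t"],s["tool_pos"],s["force"],s["opening"],delta(s,[.367,-.3,.13],0.003))
E
python3 look.py 4
```

```text
offs (np.int64(329), np.int64(195)) (np.int64(290), np.int64(114))
12.075 [ 0.36105202 -0.29870313  0.17309334] [-0.496276    0.29375243 -1.15009245] 0.013742230506890805 (array([-0.13,  0.59,  4.31]), np.float64(-0.0))
```

View pics/l4.png

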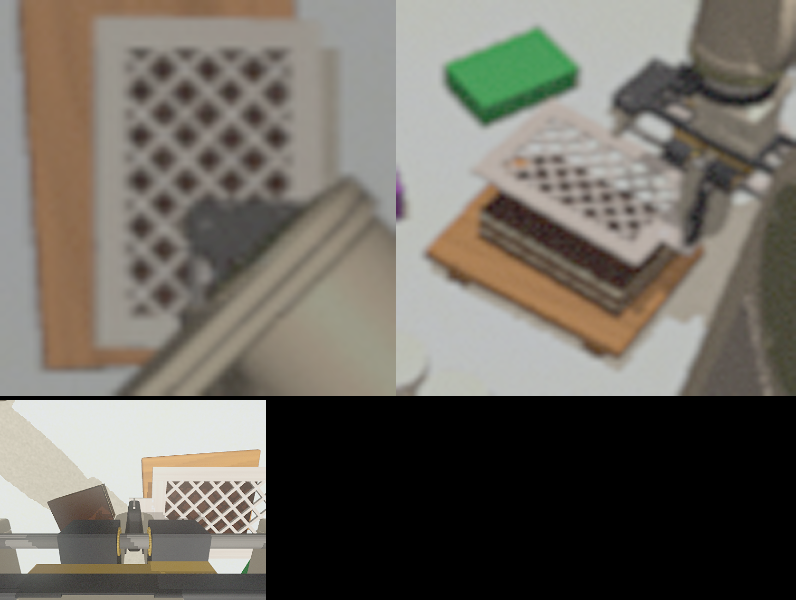

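The top crop shows stencil corners at (93,17), (320,20) and (96,350). The side crop shows them at (478,172), (560,103) and (640,265). I'll fit a full pose from both.

```bash
cat >fit6.py <<'E'
from h import *
import pickle
def fit(n,T,S,o1,o2,tcp):
    d=pickle.load(open(f"c{n}.pkl","rb"))
    T=np.array(T)/6+np.array(o1)+1/12-.5; S=(np.array(S)-[396,0])/4+np.array(o2)+1/8-.5
    L=np.array([[.095,.065,.003],[.095,-.065,.003],[-.095,.065,.003]])
    G=np.array([-.118,0,.032])
    def w(p):return Ro.from_euler("ZYX",p[3:]).apply(L)+p[:3]
    def r(p):
        return np.r_[(proj(d["top"],w(p))-T).ravel(),(proj(d["side"],w(p))-S).ravel()]
    q=least_squares(r,[.48,-.3,.13,0,0,0])
    print("pose",q.x.round(4),"res",q.fun.round(1))
    q2=least_squares(lambda p:r([p[0],p[1],p[2],p[3],0,0]),[.48,-.3,.13,0]);print("level",q2.x.round(4),q2.fun.round(1))
    C=[.485,-.300]
    print("expected from tcp",tcp+np.array([.118,0,-.0325]))
E
python3 - <<'E'
from fit6 import *
fit(4,[[93,17],[320,20],[96,350]],[[478,172],[560,103],[640,265]],(329,195),(290,114),np.array([.361,-.2987,.173]))
E
```

```text
pose [ 0.4761 -0.2987  0.1416 -0.0051  0.0123  0.0041] res [ 0.7  0.7  0.3  1.1  0.1  0.3 -1.1 -0.1 -1.3 -0.3 -0.2 -0. ]
level [ 0.4762 -0.2988  0.1412 -0.0028] [ 0.7  0.7  0.4  1.   0.1  0.3 -1.1 -0.1 -1.4 -0.5 -0.2  0.3]
expected from tcp [ 0.479  -0.2987  0.1405]
```

apply_moves([
  [-0.1,0.4,0],
  [-0.05,0.3,0],
  [0,0,0.5],
  [0,0,1],
  [0,0,1],
  [0,0,0.5],
  [0,0,0],
  [0,0,0],
], twist=[0,0,0,0,0,0,0,0])

```text
t: 13.08
tool_pos: [0.3679, -0.3, 0.1427]
orientation: [2.218, 2.224, 0.0]
force: [-0.2, -0.4, -2.7]
opening: 0.0137
gripper_force: 50.0
```

apply_moves([
  [0,0,0.4],
  [0,0,0.4],
  [0,0,0.3],
  [0,0,0.2],
  [0,0,0],
  [0,0,0],
  [0,0,0],
  [0,0,0],
], twist=[0,0,0,0,0,0,0,0])

```text
t: 14.08
tool_pos: [0.3678, -0.2999, 0.1295]
orientation: [2.218, 2.225, 0.0]
force: [-0.3, -0.6, -1.9]
opening: 0.0136
gripper_force: 50.0
```

```bash
python3 look.py 5
```

```text
offs (np.int64(329), np.int64(195)) (np.int64(290), np.int64(114))
14.225 [ 0.36782529 -0.29987064  0.1294834 ] [ 5.39896609e-04  9.45347284e-01 -1.92349153e+00] 0.013743741812270404 (array([-0.01, -0.08, -0.05]), np.float64(-0.0))
```

View pics/l5.png

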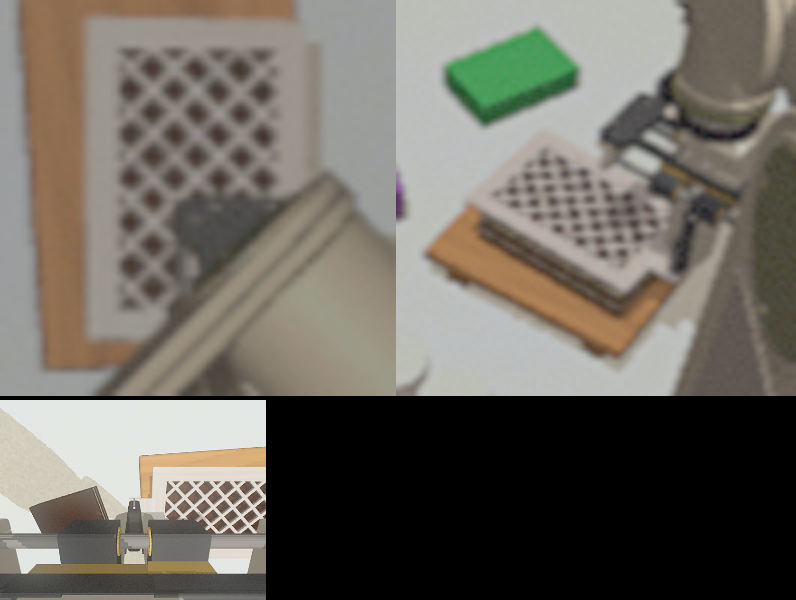

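Stencil corners are now at (85,17), (305,20) and (85,341) in the top crop and (467,203), (545,130) and (625,297) in the side crop. The cake is fully under the stencil with a visible gap.

```bash
python3 - <<'E'
from fit6 import *
fit(5,[[85,17],[305,20],[85,341]],[[467,203],[545,130],[625,297]],(329,195),(290,114),np.array([.3678,-.2999,.1295]))
d=pickle.load(open("c5.pkl","rb"))
# image offset (px) of stencil's visible corners against level pose centred on cake
E
```

```text
pose [ 0.4851 -0.2993  0.0948 -0.0005 -0.0078 -0.0317] res [ 0.2  0.4  0.2  0.4  0.1  0.  -0.7 -0.1 -0.3 -0.1 -0.   0. ]
level [ 0.485  -0.2991  0.0945 -0.0023] [ 0.2  0.3  0.   0.6  0.1 -0.  -0.7 -0.3 -0.4  0.5  0.  -0.4]
expected from tcp [ 0.4858 -0.2999  0.097 ]
```

```bash
python3 -c "
from plant import robot
s=robot.read_state();print(abs(s['dq']).max(),s['gripper_force']);print(robot.close_job())"
```

```text
0.002402064188120073 49.993820786476135
the job is handed in; nothing more can be done
None
```

I've handed the job in with the stencil still in the gripper, held still and level about 1 cm above the cake. By camera fit it is centred to about 2–3 mm and square with the cake; I haven't seen the verdict.

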